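# Open the push-and-turn reagent jar

## Task

Open the brown reagent jar with the orange child-resistant cap, held in the black weighted holder: the cap only turns anticlockwise while it is pushed down, and it lifts off once it has been turned as far as it goes. Do not wrench it off by force. Set the cap down, not dropped, right way up in the shallow blue tray, let go of it, and leave the other things on the bench where they are.

Things in the scene. Friction and masses are not known exactly. Their poses are not given: they have to be found in the camera images.
- cap_center (a point): centre (half-way up, on the axis) of the orange ribbed cap: 54 mm across, 30 mm high, about 40 g, loose, z up when right way up; a white stripe on its top lies along its x. On the jar its underside is 98 mm and its top 128 mm above the bench, clear all round down to the jar's shoulder, 77 to 85 mm above the bench
- cap_top (a point): centre of the cap's top. Unpressed, teeth let it turn a few degrees at most. Held down it turns anticlockwise (from above) 105 to 150 degrees, differing from jar to jar and not visible, to a hard stop; drag on the way up to 0.3 N m. At the stop and 15 degrees before, it lifts straight off; before that it cannot rise. Let go part-way it springs up and keeps its angle within 15 degrees, so several grasps can be used
- jar_neck (a point): top of the jar's neck, on its axis, 117.5 mm above the bench, hidden by the cap. A spring there bears the cap up: it starts to yield at about 9 N of push and meets its bottom stop 6.5 mm lower at about 14 N; the cap must be pushed down at least 5 mm to pass the ratchet teeth
- jar: the brown jar fixed in a heavy black holder (110 x 110 mm, 30 mm high, cannot move); origin on the bench under the jar's axis, z up. Jar body 70 mm across up to 77 mm high, orange band on its label; two grey clamp pads beside it up to 68 mm high, 96 mm over all along the jar's y axis
- tray: shallow blue tray, fixed, 150 mm (its x) by 170 mm (its y), 12 mm high, wall 4 mm, inner floor about 4 mm above the bench; origin at the centre of its underside
- spare_center (a point): centre of another brown jar, loose, with a smooth white cap and a blue band on its label, 68 mm across and 104 mm high: leave alone
- redbox_center (a point): centre of a red pipette-tip box, 85 x 120 x 58 mm high, loose: leave alone
- greenbox_center (a point): centre of a green pipette-tip box, 85 x 120 x 58 mm high, loose: leave alone
- rack_center (a point): centre of a yellow tube rack with four capped tubes, 60 x 150 x 104 mm high, loose: leave alone
- beaker_center (a point): centre of a glass beaker, 80 mm across, 100 mm high, loose: leave alone
- marker_center (a point): centre of a black marker pen lying on the bench, 130 mm along its y, 14 mm wide, 12 mm high, loose: leave alone
Not all that is in view belongs to the job. Of the things that look like the jar, the middle-sized one is meant.

How it is judged:
By the outcome, as a careful person would: the job done as asked, in the order asked, and still so for the second after the job is handed in, with the robot touching nothing.
It also fails if it takes over 58 s, if anything falls off the work surface, if the arm or the gripper's body presses on something with over 40 N, if the wrist force passes 120 N, or if a joint passes its speed limit or range.

## Robot

A 7-joint arm with a two-finger parallel gripper is mounted at the origin on the work surface. World frame = base frame: x ahead of the robot, y to its left, z up, the work surface at z = 0. Lengths are in m, angles in rad, forces in N, time in s.
With the tool pointing down it reaches from about 0.4 to 0.9 m from the base axis. Payload 5.6 kg.
Tool frame: the origin (TCP) lies at the very end of the fingers, on their centre line; the grasp point (between the pads) lies 19 mm behind it; y points along the fingers, z is the direction in which the jaws open and shut, and the axes are right-handed (so a half turn about y gives the same grasp; the last joint's range is limited). The gripper opens to 92 mm and grips with 3 to 60 N. Pads are 20 mm wide; open, the fingers measure 128 mm over their backs; the gripper's body (75 mm by 189 mm) begins 69 mm behind the grasp point.
Start: joints at [-1.254, 0.468, -0.012, 1.603, 0.006, 1.071, -0.056], TCP at [0.229, 0.608, 0.215] pointing down, gripper open.
Joint ranges: [-2.53, 2.53], [-0.31, 2.02], [-1.57, 1.55], [0.28, 2.44], [-1.29, 4.43], [0.15, 1.84], [-2.92, 2.92]. Speed limits (rad/s): [2.57, 2.57, 3.14, 3.14, 3.14, 3.14, 3.14].

## Interface

Orientations are given as a 3x3 rotation matrix whose columns are the frame's x, y, z axes.
In Python, from station import bot gives the robot as it stands. The module is installed in compiled form; this text tells all that it offers.
- The arm moves only by the tool servo_tool, never from a script. Its argument "steps" is a list of rows, each a list of 7 numbers: the shift along the tool's x, y, z in m, then the turn, a rotation vector about the tool's x, y, z in rad, then the closure, from -1 (fully open) to 1 (shut), so that 0 is half open. In form: [[tx, ty, tz, rx, ry, rz, grip], ...]. A call has 1 to 20 rows; each row shifts and turns the pose as measured when the row begins, along the tool's axes as they then stand; what a row does not reach is not made up. A row lasts 1/8 s, in which the tool goes at most 62.5 mm and 10.7 degrees, less where a joint would pass 70% of its speed; a pose out of reach is approached as far as the arm can. A call is refused whole if a number of a shift passes 0.0625 or a number of a turn 0.188, either way. A call with a gripper value outside its range is refused whole. The fingers move at their own pace and stop on an object; "grip_force" is the grip in N (left out, the last holds). Time passes only in rows, so rows that do not move let the fingers close. It gives the time, the measured TCP pose, the force and the opening at its end, in the units of the state.
- bot.state(): the state, without advancing time (a new reading comes with each control period).
- bot.capture(name): name is "scene" or "top"; returns a dict with "frame" (384x512x3 uint8, blue, green, red), "camera_matrix" (3x3 intrinsics, pixels), "rvec" (rotation vector, rad) and "tvec" (3), from world to camera coordinates, as OpenCV has them. Camera axes: x right, y down, z forward; pixel columns grow to the right and rows downward; lengths in m; the calibration is good to about 2 mm. A picture is of the moment at which its call begins. There is no depth.
- bot.job_done(): hands the job in, once; it reports no verdict.
The state is a dict: "time": time; "qpos": joint angles; "qd": joint speeds; "joint_torque": joint torques, N m; "tcp_pos": TCP position; "ee_rot": TCP orientation; "contact_force": force on the tool from outside, world axes, zero at the start; "torque": the same for the moment, N m; "width": opening from 0.0 (shut) to 1.0 (fully open).
Only numpy, scipy, OpenCV 4.12 (cv2) and the standard library are available. Lean on these libraries where they do the work, as an engineer would, in place of code of your own. Each camera call takes 0.05 s, during which the arm holds its last target. There are 200 camera calls.

## Working session

There is one attempt and no reset: what is moved stays moved. The work goes in short steps, Python scripts to look and compute and a tool call to move; the robot and the scene stay as the last step left them, time stands still between calls to the robot, and variables do not carry over. Pictures are saved under pics/ and viewed, about 8 in all and at most 12, crops included, and the job is handed in when it is done.

Besides the shell and the picture viewer there is one more tool, called after ">>>" by a JSON object that holds its "api" and its "payload", one argument or row to a line. servo_tool: Moves the arm, as the interface text tells. Its arguments: {"type":"object","properties":{"steps":{"type":"array","items":{"type":"array","items":{"type":"number"}}},"grip_force":{"type":"number"}},"required":["steps"]}

```bash
mkdir -p pics; cat > h.py <<'E'
import cv2, numpy as np
from station import bot
def cap(n,save=None):
    c=bot.capture(n)
    if save: cv2.imwrite('pics/'+save,c['frame'])
    return c
def ray(c,u,v,z):
    R=cv2.Rodrigues(np.array(c['rvec'],float))[0];t=np.array(c['tvec'],float).ravel()
    d=R.T@np.linalg.inv(c['camera_matrix'])@np.array([u,v,1.]);o=-R.T@t
    return o+d*(z-o[2])/d[2]
def blobs(f,lo,hi,minA=40):
    m=cv2.inRange(cv2.cvtColor(f,cv2.COLOR_BGR2HSV),np.array(lo),np.array(hi))
    n,l,s,ce=cv2.connectedComponentsWithStats(m)
    return m,l,[(s[i].tolist(),ce[i].round(1).tolist(),i) for i in range(1,n) if s[i][4]>minA]
E
python3 - <<'E'
from h import *
a=cap('scene','s0.png');b=cap('top','t0.png')
cv2.imwrite('pics/st0.png',cv2.resize(np.vstack([a['frame'],b['frame']]),None,fx=.78,fy=.78))
for c in (a,b):
    print(ray(c,256,192,0).round(3), (-cv2.Rodrigues(np.array(c['rvec']))[0].T@np.array(c['tvec']).ravel()).round(3))
    for s in blobs(c['frame'],(5,150,120),(22,255,255))[2]: print('or',s[:2],ray(c,*s[1],.128).round(3))
    for s in blobs(c['frame'],(95,120,60),(125,255,255))[2]: print('bl',s[:2],ray(c,*s[1],.012).round(3))
s=bot.state();print({k:np.round(v,3).tolist() for k,v in s.items()})
E
```

```text
[ 0.477 -0.054  0.   ] [ 0.91  -0.48   1.009]
or ([359, 181, 10, 8, 66], [363.3, 184.7]) [0.743 0.122 0.128]
or ([343, 195, 11, 9, 73], [348.0, 199.2]) [0.739 0.052 0.128]
or ([335, 202, 11, 10, 77], [340.3, 206.9]) [0.738 0.018 0.128]
or ([195, 214, 20, 18, 241], [204.6, 222.2]) [ 0.496 -0.273  0.128]
bl ([245, 167, 69, 60, 2089], [278.7, 196.0]) [ 0.546 -0.02   0.012]
bl ([351, 188, 11, 10, 82], [355.9, 192.5]) [0.72  0.16  0.012]
[ 0.518 -0.113  0.   ] [ 0.368 -0.094  1.077]
or ([167, 104, 11, 10, 84], [171.6, 108.2]) [0.73  0.131 0.128]
or ([191, 105, 24, 11, 181], [202.6, 110.3]) [0.727 0.044 0.128]
or ([306, 186, 20, 19, 272], [315.2, 195.1]) [ 0.496 -0.272  0.128]
bl ([179, 105, 11, 10, 82], [184.1, 109.6]) [0.771 0.119 0.012]
bl ([195, 157, 59, 52, 2557], [224.2, 182.5]) [ 0.543 -0.015  0.012]
{'time': 0.1, 'qpos': [-1.254, 0.468, -0.012, 1.604, 0.006, 1.071, -0.056], 'qd': [0.0, -0.003, -0.001, -0.001, 0.0, -0.001, 0.0], 'joint_torque': [0.0, -52.164, -0.013, -24.436, -0.057, 0.014, 0.0], 'tcp_pos': [0.229, 0.608, 0.214], 'ee_rot': [[0.936, -0.0, 0.352], [-0.352, -0.002, 0.936], [0.0, -1.0, -0.002]], 'contact_force': [-0.282, -0.119, -0.286], 'torque': [0.018, -0.042, 0.022], 'width': 0.999}
```

View pics/st0.png

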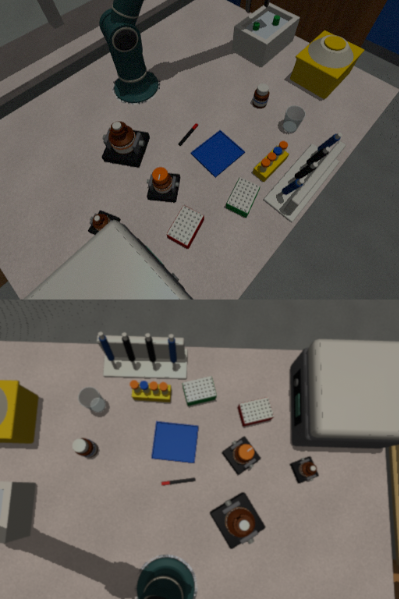

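```bash
python3 - <<'E'
import cv2,numpy as np
a=cv2.imread('pics/s0.png');b=cv2.imread('pics/t0.png')
A=cv2.resize(a[:300,:],(800,469),interpolation=3)
cv2.imwrite('pics/A.png',A)
z=lambda i,u,v,h:cv2.resize(i[v-h:v+h,u-h:u+h],(390,390),interpolation=3)
cv2.imwrite('pics/B.png',np.hstack([z(a,205,225,75),z(b,315,205,75)]))
E
```

```text
(no output)
```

View pics/A.png

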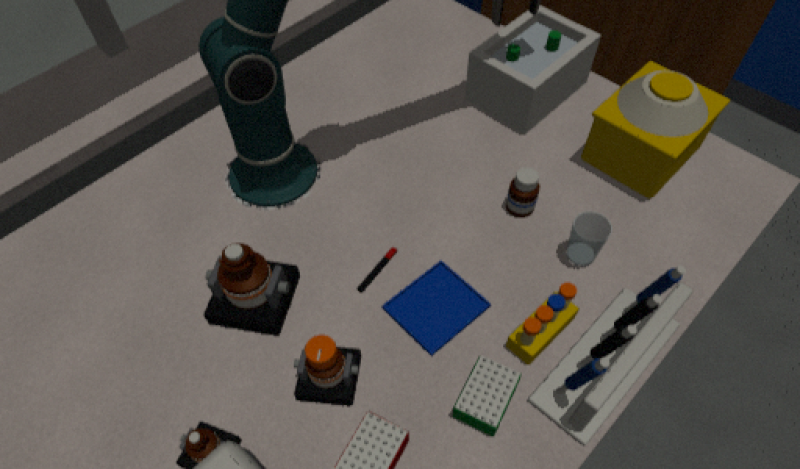

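View pics/B.png

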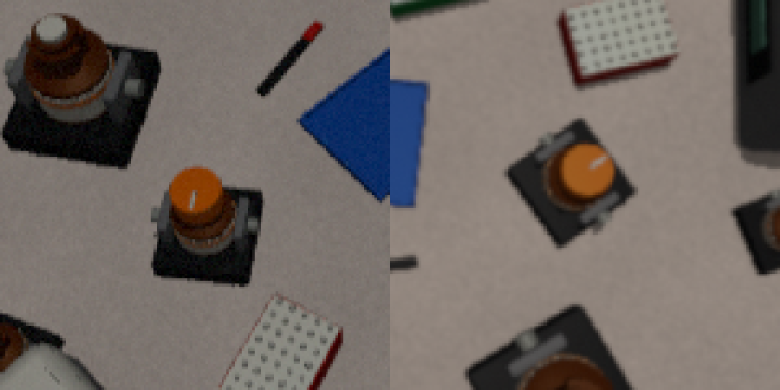

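```bash
python3 - <<'E'
from h import *
for n in ('scene','top'):
    c=cap(n);f=c['frame']
    m,l,B=blobs(f,(4,170,60),(22,255,255))
    B=[s for s in B if s[1][1]>190 and 190<s[1][0]<330]
    for s in B:
        cnt,_=cv2.findContours((l==s[2]).astype('uint8'),0,2);h=cv2.convexHull(cnt[0]);M=cv2.moments(h);u,v=M['m10']/M['m00'],M['m01']/M['m00']
        print(n,s[:2],M['m00'],ray(c,u,v,.113).round(4),ray(c,u,v,.128).round(4))
    m,l,B=blobs(f,(95,120,60),(125,255,255))
    s=max(B,key=lambda s:s[0][4]);cnt,_=cv2.findContours((l==s[2]).astype('uint8'),0,2)
    r=cv2.boxPoints(cv2.minAreaRect(cnt[0]));p=np.array([ray(c,*q,.012)[:2] for q in r]);print('tray',p.round(3).tolist(),p.mean(0).round(3))
    if n=='top':
        for q in ((375,195),(372,110),(490,200),(375,130)): print('box',q,ray(c,*q,0).round(3),ray(c,*q,.2).round(3))
        print('bigjar',ray(c,308,288,.17).round(3))
        g=f[183:208,303:328];m=((g.min(2)>70)&(g[:,:,0]>90)).nonzero();print('stripe',m[1].mean()+303,m[0].mean()+183,len(m[0]))
E
```

```text
scene ([195, 215, 21, 20, 320], [205.2, 224.4]) 315.0 [ 0.4951 -0.2734  0.113 ] [ 0.502  -0.2769  0.128 ]
tray [[0.463, -0.095], [0.47, 0.099], [0.626, 0.06], [0.611, -0.121]] [ 0.543 -0.014]
top ([305, 185, 21, 21, 330], [314.4, 195.3]) 336.5 [ 0.4982 -0.2737  0.113 ] [ 0.4962 -0.2709  0.128 ]
top ([296, 273, 11, 11, 54], [300.4, 277.2]) 52.0 [ 0.275  -0.2361  0.113 ] [ 0.2764 -0.2339  0.128 ]
top ([300, 276, 25, 26, 245], [311.4, 288.1]) 473.0 [ 0.2476 -0.2662  0.113 ] [ 0.2495 -0.2635  0.128 ]
tray [[0.478, 0.073], [0.624, 0.064], [0.61, -0.104], [0.464, -0.092]] [ 0.544 -0.015]
box (375, 195) [ 0.519 -0.481  0.   ] [ 0.491 -0.409  0.2  ]
box (372, 110) [ 0.792 -0.476  0.   ] [ 0.713 -0.405  0.2  ]
box (490, 200) [ 0.513 -0.836  0.   ] [ 0.486 -0.699  0.2  ]
box (375, 130) [ 0.726 -0.485  0.   ] [ 0.66  -0.412  0.2  ]
bigjar [ 0.255 -0.247  0.17 ]
stripe 323.60714285714283 187.39285714285714 56
```

>>> {"api": "servo_tool", "payload": {
  "steps": [
    [0,-0.04,0,0,0,0,-1],
    [0,-0.04,0,0,0,0,-1],
    [0.036,0,-0.032,0,0,0,-1],
    [0.036,0,-0.032,0,0,0,-1],
    [0.036,0,-0.032,0,0,0,-1],
    [0.036,0,-0.032,0,0,0,-1],
    [0.036,0,-0.032,0,0,0,-1],
    [0.036,0,-0.032,0,0,0,-1],
    [0.036,0,-0.032,0,0,0,-1],
    [0.036,0,-0.032,0,0,0,-1],
    [0.036,0,-0.032,0,0,0,-1],
    [0.036,0,-0.032,0,0,0,-1]
  ],
  "grip_force": 25
}}

```text
time: 1.7
tcp_pos: [0.4577, 0.1713, 0.2955]
ee_rot: [[0.939, -0.001, 0.345], [-0.345, -0.002, 0.939], [-0.0, -1.0, -0.002]]
contact_force: [0.7, 0.4, 0.7]
width: 1.0
```

>>> {"api": "servo_tool", "payload": {
  "steps": [
    [0.02,0,-0.042,0,0,0,-1],
    [0.02,0,-0.042,0,0,0,-1],
    [0.02,0,-0.042,0,0,0,-1],
    [0.02,0,-0.042,0,0,0,-1],
    [0.02,0,-0.042,0,0,0,-1],
    [0.02,0,-0.042,0,0,0,-1],
    [0.02,0,-0.042,0,0,0,-1],
    [0.02,0,-0.042,0,0,0,-1],
    [0.02,0,-0.042,0,0,0,-1],
    [0.0,0,0,0,0.18,0,-1],
    [0.0,0,0,0,0.18,0,-1],
    [0.0,0,0,0,0.18,0,-1],
    [0.0,0,0,0,0.18,0,-1],
    [0.0,0,0,0,0.18,0,-1],
    [0.0,0,0,0,0.18,0,-1],
    [0.0,0,0,0,0.18,0,-1],
    [0.0,0,0,0,0.18,0,-1],
    [0.0,0,0,0,0.18,0,-1]
  ]
}}

```text
time: 3.95
tcp_pos: [0.4939, -0.2637, 0.2954]
ee_rot: [[-0.443, -0.0, 0.897], [-0.897, -0.001, -0.443], [0.001, -1.0, 0.0]]
contact_force: [-1.0, 0.3, -0.4]
width: 0.999
```

```bash
cat > d.py <<'E'
import sys;from h import *
s=bot.state();R=np.array(s['ee_rot']);p=np.array(s['tcp_pos'])
print('tool delta',(R.T@(np.array([float(x) for x in sys.argv[1:4]])-p)).round(4),'p',p.round(4),'th',np.degrees(np.arctan2(R[1,2],R[0,2])).round(1),'q',np.round(s['qpos'],2).tolist(),'F',np.round(s['contact_force'],1),'T',np.round(s['torque'],2),'w',round(float(s['width']),3),'t',s['time'],'y',R[:,1].round(4))
E
python3 d.py .4965 -.2735 .16
```

```text
tool delta [0.0075 0.1354 0.0066] p [ 0.4939 -0.2637  0.2954] th -26.3 q [-0.33, 0.32, 0.96, 1.78, -0.28, 1.19, 0.25] F [-1.   0.3 -0.4] T [-0.04  0.11  0.07] w 0.999 t 3.95 y [-3.e-04 -8.e-04 -1.e+00]
```

>>> {"api": "servo_tool", "payload": {
  "steps": [
    [0.0,0,0,0,0.18,0,-1],
    [0.0,0,0,0,0.18,0,-1],
    [0.0,0,0,0,0.18,0,-1],
    [0.0,0,0,0,0.18,0,-1],
    [0.0,0,0,0,0.18,0,-1],
    [0.0,0,0,0,0.18,0,-1],
    [0.0,0,0,0,0.18,0,-1],
    [0.0,0,0,0,0.18,0,-1],
    [0,0,0,0,0,0,-1]
  ]
}}

```text
time: 5.08
tcp_pos: [0.4936, -0.2615, 0.2943]
ee_rot: [[-0.931, -0.002, -0.364], [0.364, 0.002, -0.931], [0.002, -1.0, -0.001]]
contact_force: [-0.2, -0.5, -0.2]
width: 1.0
```

```bash
python3 d.py .4965 -.2735 .16
```

```text
tool delta [-0.0073  0.1343  0.0102] p [ 0.4936 -0.2615  0.2943] th -111.4 q [-0.54, 0.49, 1.33, 1.79, -0.5, 1.27, -1.02] F [-0.2 -0.5 -0.2] T [ 0.03  0.22 -0.03] w 1.0 t 5.075 y [-0.0016  0.0016 -1.    ]
```

>>> {"api": "servo_tool", "payload": {
  "steps": [
    [-0.002,0.04,0.003,0,0,0,-1],
    [-0.002,0.04,0.003,0,0,0,-1],
    [-0.002,0.04,0.003,0,0,0,-1],
    [-0.001,0.014,0.001,0,0,0,-1],
    [0,0,0,0,0,0,-1]
  ]
}}

```text
time: 5.7
tcp_pos: [0.4984, -0.2729, 0.1579]
ee_rot: [[-0.938, 0.002, -0.347], [0.347, 0.002, -0.938], [-0.001, -1.0, -0.003]]
contact_force: [0.2, 0.0, 0.4]
width: 0.995
```

```bash
python3 d.py .4965 -.2735 .099; python3 - <<'E'
from h import *
a=cap('scene');b=cap('top')
z=lambda i,u,v,h:cv2.resize(i[v-h:v+h,u-h:u+h],(390,390),interpolation=3)
cv2.imwrite('pics/C.png',np.hstack([z(a['frame'],205,215,55),z(b['frame'],320,205,55)]))
E
```

```text
tool delta [0.0016 0.0589 0.0014] p [ 0.4984 -0.2729  0.1579] th -110.3 q [-0.37, 0.64, 1.13, 1.91, -0.68, 1.04, -0.87] F [0.2 0.  0.4] T [-0.01  0.16  0.01] w 0.995 t 5.7 y [ 0.0016  0.0024 -1.    ]
```

View pics/C.png

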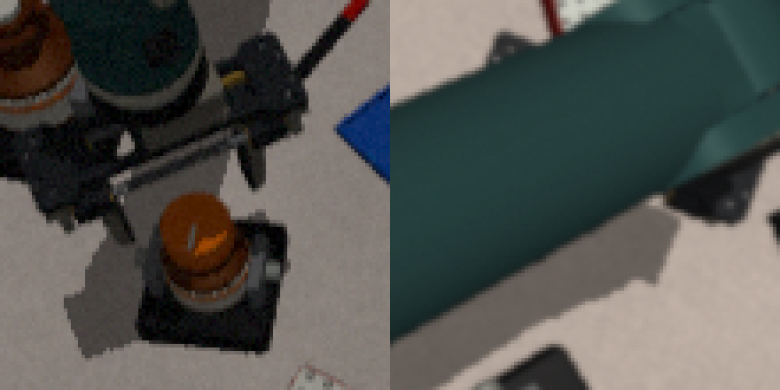

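>>> {"api": "servo_tool", "payload": {
  "steps": [
    [0.001,0.03,0.001,0,0,0,-1],
    [0,0.02,0,0,0,0,-1],
    [0,0.01,0,0,0,0,-1],
    [0,0,0,0,0,0,0],
    [0,0,0,0,0,0,1],
    [0,0,0,0,0,0,1],
    [0,0,0,0,0,0,1],
    [0,0,0,0,0,0,1]
  ],
  "grip_force": 20
}}

```text
time: 6.8
tcp_pos: [0.5031, -0.2752, 0.1037]
ee_rot: [[-0.939, 0.015, -0.344], [0.344, -0.002, -0.939], [-0.014, -1.0, -0.004]]
contact_force: [-0.8, 0.6, -0.1]
width: 0.593
```

```bash
python3 d.py .4965 -.2735 .099
```

```text
tool delta [0.0068 0.0046 0.0007] p [ 0.5031 -0.2752  0.1037] th -110.1 q [-0.31, 0.7, 1.04, 1.94, -0.77, 0.95, -0.8] F [-0.8  0.6 -0.1] T [0.07 0.16 0.03] w 0.593 t 6.8 y [ 0.0149 -0.0015 -0.9999]
```

>>> {"api": "servo_tool", "payload": {
  "steps": [
    [0,0,0,0,0,0,0],
    [0,0,0,0,0,0,-0.4],
    [0.006,0.004,0.001,0.005,0,-0.014,-0.4],
    [0.001,0.001,0,0,0,0,-0.4],
    [0,0,0,0,0,0,-0.4]
  ]
}}

```text
time: 7.42
tcp_pos: [0.4954, -0.2739, 0.0982]
ee_rot: [[-0.939, -0.001, -0.344], [0.344, -0.002, -0.939], [0.001, -1.0, 0.002]]
contact_force: [0.7, -0.3, -0.4]
width: 0.7
```

```bash
python3 d.py .4965 -.2735 .099
```

```text
tool delta [-0.0009 -0.0008 -0.0007] p [ 0.4954 -0.2739  0.0982] th -110.1 q [-0.31, 0.71, 1.04, 1.95, -0.76, 0.95, -0.8] F [ 0.7 -0.3 -0.4] T [0.04 0.13 0.01] w 0.7 t 7.425 y [-0.0014 -0.0018 -1.    ]
```

>>> {"api": "servo_tool", "payload": {
  "steps": [
    [0,0,0,0,0,0,1],
    [0,0,0,0,0,0,1],
    [0,0,0,0,0,0,1],
    [0,0.003,0,0,0,0,1],
    [0,0.003,0,0,0,0,1]
  ],
  "grip_force": 50
}}

```text
time: 8.05
tcp_pos: [0.496, -0.2727, 0.0939]
ee_rot: [[-0.939, -0.0, -0.343], [0.343, 0.002, -0.939], [0.001, -1.0, -0.002]]
contact_force: [-3.4, 3.7, 13.0]
width: 0.583
```

```bash
python3 d.py .4965 -.2735 .099
```

```text
tool delta [-0.0007 -0.0051  0.0005] p [ 0.496  -0.2727  0.0939] th -110.1 q [-0.3, 0.71, 1.03, 1.95, -0.77, 0.94, -0.8] F [-3.4  3.7 13. ] T [0.98 0.7  0.01] w 0.583 t 8.05 y [-3.e-04  2.e-03 -1.e+00]
```

>>> {"api": "servo_tool", "payload": {
  "steps": [
    [0,0.003,0,0,0,0,1],
    [0,0.003,0,0,0,0,1],
    [0,0.002,0,0,-0.1,0,1]
  ]
}}

```text
time: 8.43
tcp_pos: [0.4966, -0.273, 0.0915]
ee_rot: [[-0.969, 0.003, -0.245], [0.245, 0.007, -0.969], [-0.001, -1.0, -0.008]]
contact_force: [-2.9, 5.2, 16.9]
width: 0.584
```

```bash
python3 d.py .4965 -.2735 .099
```

```text
tool delta [-0.     -0.0075  0.0005] p [ 0.4966 -0.273   0.0915] th -104.2 q [-0.28, 0.7, 1.0, 1.95, -0.76, 0.93, -0.7] F [-2.9  5.2 16.9] T [ 1.25  0.85 -0.11] w 0.584 t 8.425 y [ 0.0031  0.0073 -1.    ]
```

>>> {"api": "servo_tool", "payload": {
  "steps": [
    [0,0.001,0,0,-0.12,0,1],
    [0,0.001,0,0,-0.12,0,1],
    [0,0.001,0,0,-0.12,0,1],
    [0,0.001,0,0,-0.12,0,1]
  ]
}}

```text
time: 8.93
tcp_pos: [0.4971, -0.273, 0.0928]
ee_rot: [[-0.97, 0.007, 0.244], [-0.244, 0.012, -0.97], [-0.01, -1.0, -0.01]]
contact_force: [-3.3, 3.9, 11.0]
width: 0.582
```

```bash
python3 d.py .4965 -.2735 .0915
```

```text
tool delta [0.0007 0.0013 0.0003] p [ 0.4971 -0.273   0.0928] th -75.9 q [-0.21, 0.64, 0.89, 1.94, -0.66, 0.88, -0.29] F [-3.3  3.9 11. ] T [ 0.79  0.82 -0.05] w 0.582 t 8.925 y [ 0.0069  0.0123 -0.9999]
```

>>> {"api": "servo_tool", "payload": {
  "steps": [
    [0,0.003,0,0.01,0,-0.01,1],
    [0,0.002,0,0,-0.12,0,1],
    [0,0.002,0,0.003,-0.12,-0.003,1],
    [0,0.002,0,0.003,-0.12,-0.003,1],
    [0,0.002,0,0.003,-0.12,-0.003,1]
  ]
}}

```text
time: 9.55
tcp_pos: [0.4974, -0.2736, 0.0915]
ee_rot: [[-0.739, 0.002, 0.673], [-0.673, -0.003, -0.739], [0.001, -1.0, 0.004]]
contact_force: [-3.4, 5.1, 16.8]
width: 0.581
```

```bash
python3 d.py .4965 -.2735 .0915
```

```text
tool delta [ 0.0006 -0.     -0.0007] p [ 0.4974 -0.2736  0.0915] th -47.7 q [-0.14, 0.59, 0.77, 1.94, -0.55, 0.83, 0.1] F [-3.4  5.1 16.8] T [ 1.21  1.22 -0.2 ] w 0.581 t 9.55 y [ 0.0024 -0.0034 -1.    ]
```

>>> {"api": "servo_tool", "payload": {
  "steps": [
    [0,0.002,0,0,-0.12,0,1],
    [0,0.002,0,0.003,-0.12,-0.003,1],
    [0,0.002,0,0.003,-0.12,-0.003,1],
    [0,0.002,0,0.003,-0.12,-0.003,1],
    [0,0.002,0,0.003,-0.12,-0.003,1]
  ]
}}

```text
time: 10.18
tcp_pos: [0.4983, -0.2739, 0.0915]
ee_rot: [[-0.215, 0.014, 0.977], [-0.977, -0.011, -0.215], [0.008, -1.0, 0.016]]
contact_force: [-4.9, 5.9, 19.0]
width: 0.58
```

```bash
python3 d.py .4965 -.2735 .0915
```

```text
tool delta [-0.     -0.     -0.0018] p [ 0.4983 -0.2739  0.0915] th -12.4 q [-0.03, 0.54, 0.61, 1.95, -0.43, 0.77, 0.61] F [-4.9  5.9 19. ] T [ 1.32  1.18 -0.22] w 0.58 t 10.175 y [ 0.0144 -0.0112 -0.9998]
```

>>> {"api": "servo_tool", "payload": {
  "steps": [
    [0,0.002,-0.001,-0.016,0,0.008,1],
    [0,0.002,0,0,-0.1,0,1],
    [0,0.002,0,0,-0.1,0,1]
  ]
}}

```text
time: 10.55
tcp_pos: [0.4984, -0.2738, 0.0914]
ee_rot: [[-0.011, 0.005, 1.0], [-1.0, 0.005, -0.011], [-0.005, -1.0, 0.005]]
contact_force: [-4.9, 5.3, 17.8]
width: 0.587
```

```bash
python3 d.py .4965 -.2735 .0915
```

```text
tool delta [-0.0002 -0.0001 -0.0019] p [ 0.4984 -0.2738  0.0914] th -0.6 q [0.02, 0.53, 0.56, 1.93, -0.4, 0.79, 0.79] F [-4.9  5.3 17.8] T [ 1.04  1.24 -0.2 ] w 0.587 t 10.55 y [ 0.0048  0.0045 -1.    ]
```

>>> {"api": "servo_tool", "payload": {
  "steps": [
    [0,0.002,0,0,-0.1,0,1],
    [0,0.002,0,0,-0.1,0,1]
  ]
}}

```text
time: 10.8
tcp_pos: [0.4986, -0.2737, 0.0914]
ee_rot: [[0.193, 0.007, 0.981], [-0.981, 0.008, 0.193], [-0.006, -1.0, 0.008]]
contact_force: [-5.1, 5.4, 17.3]
width: 0.584
```

```bash
python3 d.py .4965 -.2735 .0915
```

```text
tool delta [-0.0006 -0.0001 -0.002 ] p [ 0.4986 -0.2737  0.0914] th 11.1 q [0.06, 0.52, 0.5, 1.93, -0.36, 0.78, 0.96] F [-5.1  5.4 17.3] T [ 1.04  1.3  -0.15] w 0.584 t 10.8 y [ 0.0069  0.0075 -0.9999]
```

>>> {"api": "servo_tool", "payload": {
  "steps": [
    [0,0.002,0,0.006,-0.1,0.008,1],
    [0,0.002,0,0,-0.1,0,1]
  ]
}}

```text
time: 11.05
tcp_pos: [0.4982, -0.2735, 0.0915]
ee_rot: [[0.388, 0.012, 0.922], [-0.921, 0.02, 0.388], [-0.014, -1.0, 0.019]]
contact_force: [-6.4, 5.6, 19.3]
width: 0.582
```

```bash
python3 d.py .4965 -.2735 .0915
```

```text
tool delta [-0.0007  0.     -0.0016] p [ 0.4982 -0.2735  0.0915] th 22.8 q [0.11, 0.51, 0.44, 1.92, -0.34, 0.78, 1.15] F [-6.4  5.6 19.3] T [ 1.07  1.71 -0.87] w 0.582 t 11.05 y [ 0.0119  0.0203 -0.9997]
```

>>> {"api": "servo_tool", "payload": {
  "steps": [
    [0,0,0,-0.019,0.03,-0.014,1],
    [0,-0.003,0,0,0,0,1],
    [0,-0.003,0,0,0,0,1],
    [0,-0.003,0,0,0,0,1]
  ]
}}

```text
time: 11.55
tcp_pos: [0.4977, -0.2742, 0.1022]
ee_rot: [[0.357, 0.001, 0.934], [-0.934, 0.001, 0.357], [-0.0, -1.0, 0.001]]
contact_force: [3.0, 1.7, -7.1]
width: 0.582
```

```bash
python3 d.py .4965 -.2735 .0915
```

```text
tool delta [-0.0011  0.0107 -0.0009] p [ 0.4977 -0.2742  0.1022] th 20.9 q [0.08, 0.5, 0.47, 1.92, -0.31, 0.79, 1.09] F [ 3.   1.7 -7.1] T [ 0.1  -0.65 -0.22] w 0.582 t 11.55 y [ 1.e-03  6.e-04 -1.e+00]
```

>>> {"api": "servo_tool", "payload": {
  "steps": [
    [0,0,0,0,0,0,1],
    [0,0,0,0,0,0,1]
  ]
}}

```text
time: 11.8
tcp_pos: [0.4978, -0.2742, 0.1025]
ee_rot: [[0.356, 0.001, 0.934], [-0.934, 0.001, 0.356], [-0.0, -1.0, 0.001]]
contact_force: [-0.4, 1.1, -0.2]
width: 0.586
```

```bash
python3 d.py .4965 -.2735 .0915; python3 - <<'E'
from h import *
a=cap('scene')['frame']
cv2.imwrite('pics/D.png',cv2.resize(a[150:280,140:270],(520,520),interpolation=3))
E
```

```text
tool delta [-0.0012  0.011  -0.001 ] p [ 0.4978 -0.2742  0.1025] th 20.9 q [0.08, 0.5, 0.47, 1.92, -0.31, 0.79, 1.09] F [-0.4  1.1 -0.2] T [ 0.33 -0.01 -0.19] w 0.586 t 11.8 y [ 0.0012  0.001  -1.    ]
```

View pics/D.png

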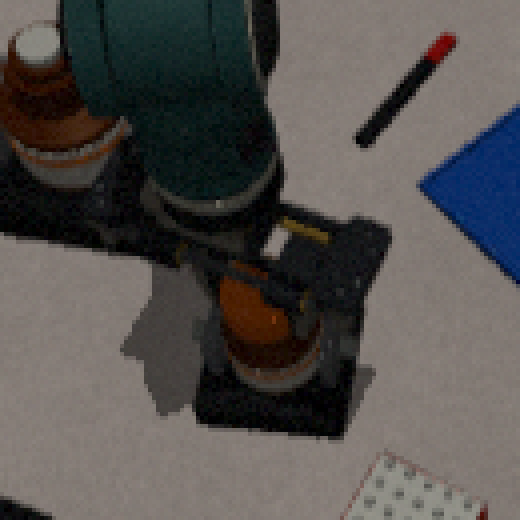

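The scene view shows the cap (about (265,300) in the crop) between the fingers, marker and tray untouched. Force is near zero, so I lift on gently.

>>> {"api": "servo_tool", "payload": {
  "steps": [
    [0,-0.003,0,0,0,0,1],
    [0,-0.003,0,0,0,0,1]
  ]
}}

```text
time: 12.1
tcp_pos: [0.4975, -0.2743, 0.1081]
ee_rot: [[0.357, 0.0, 0.934], [-0.934, 0.001, 0.357], [-0.0, -1.0, 0.0]]
contact_force: [0.5, 1.4, -0.7]
width: 0.584
```

```bash
python3 d.py .4965 -.2735 .0915
```

```text
tool delta [-0.0011  0.0166 -0.0007] p [ 0.4975 -0.2743  0.1081] th 20.9 q [0.07, 0.49, 0.48, 1.92, -0.31, 0.8, 1.08] F [ 0.5  1.4 -0.7] T [ 0.12 -0.1  -0.01] w 0.584 t 12.1 y [ 3.e-04  5.e-04 -1.e+00]
```

>>> {"api": "servo_tool", "payload": {
  "steps": [
    [0,-0.01,0,0,0,0,1],
    [0,-0.03,0,0,0,0,1],
    [0,-0.03,0,0,0,0,1],
    [0,-0.02,0,0,0,0,1],
    [-0.02,0,0.012,0,0,0,1],
    [-0.028,0,0.017,0,0,0,1],
    [-0.028,0,0.017,0,0,0,1],
    [-0.028,0,0.017,0,0,0,1],
    [-0.028,0,0.017,0,0,0,1],
    [-0.028,0,0.017,0,0,0,1],
    [-0.028,0,0.017,0,0,0,1],
    [-0.02,0,0.012,0,0,0,1],
    [-0.01,0,0.006,0,0,0,1],
    [0,0,0,0,0,0,1],
    [0,0,0,0,0,0,1]
  ]
}}

```text
time: 13.98
tcp_pos: [0.5453, -0.0285, 0.2125]
ee_rot: [[0.347, 0.013, 0.938], [-0.938, -0.011, 0.347], [0.015, -1.0, 0.008]]
contact_force: [-0.4, -1.0, -0.1]
width: 0.588
```

```bash
python3 d.py .544 -.015 .01; python3 - <<'E'
from h import *
a=cap('scene')['frame']
cv2.imwrite('pics/E.png',cv2.resize(a[90:290,140:340],(600,600),interpolation=3))
E
```

```text
tool delta [-0.0162  0.2023  0.0019] p [ 0.5453 -0.0285  0.2125] th 20.3 q [-0.39, 0.3, 0.45, 1.9, -0.14, 0.97, 0.48] F [-0.4 -1.  -0.1] T [-0.05  0.08  0.03] w 0.588 t 13.975 y [ 0.0125 -0.0113 -0.9999]
```

View pics/E.png

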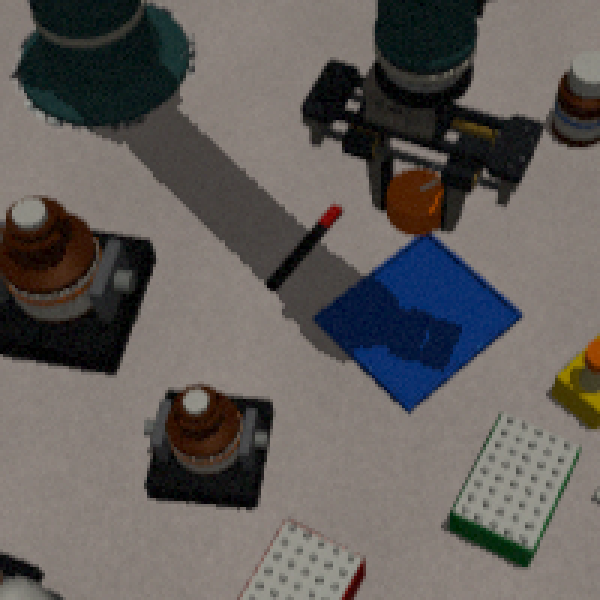

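The cap is off and held level (crop (415,200)) and the jar's neck is bare (195,400). Now I level the tool and descend over the tray's middle.

>>> {"api": "servo_tool", "payload": {
  "steps": [
    [-0.01,0.02,0.001,-0.008,0,0.015,1],
    [-0.006,0.04,0.001,0,0,0,1],
    [0,0.04,0,0,0,0,1],
    [0,0.04,0,0,0,0,1],
    [0,0.02,0,0,0,0,1],
    [0,0,0,0,0,0,1]
  ]
}}

```text
time: 14.78
tcp_pos: [0.538, -0.0139, 0.0417]
ee_rot: [[0.342, -0.008, 0.94], [-0.94, 0.002, 0.342], [-0.004, -1.0, -0.007]]
contact_force: [-0.7, -0.4, -0.0]
width: 0.581
```

```bash
python3 d.py .544 -.015 .004
```

```text
tool delta [0.0032 0.0376 0.0055] p [ 0.538  -0.0139  0.0417] th 20.0 q [-0.31, 0.55, 0.35, 2.01, -0.3, 0.65, 0.59] F [-0.7 -0.4 -0. ] T [-0.09  0.04 -0.  ] w 0.581 t 14.775 y [-0.0076  0.0016 -1.    ]
```

>>> {"api": "servo_tool", "payload": {
  "steps": [
    [0.002,0.013,0.003,0.007,0,-0.004,1],
    [0,0.012,0,0,0,0,1],
    [0,0.005,0,0,0,0,1],
    [0,0,0,0,0,0,1]
  ]
}}

```text
time: 15.28
tcp_pos: [0.5426, -0.0149, 0.0107]
ee_rot: [[0.341, 0.003, 0.94], [-0.94, 0.0, 0.341], [0.001, -1.0, 0.003]]
contact_force: [-0.4, 0.2, -0.2]
width: 0.586
```

```bash
python3 d.py .544 -.015 .004
```

```text
tool delta [0.0005 0.0067 0.0013] p [ 0.5426 -0.0149  0.0107] th 20.0 q [-0.29, 0.6, 0.32, 2.01, -0.34, 0.58, 0.61] F [-0.4  0.2 -0.2] T [-0.1   0.03 -0.03] w 0.586 t 15.275 y [ 2.9e-03  5.0e-04 -1.0e+00]
```

>>> {"api": "servo_tool", "payload": {
  "steps": [
    [0,0.003,0,0,0,0,1],
    [0,0.002,0,0,0,0,1],
    [0,0.001,0,0,0,0,1]
  ]
}}

```text
time: 15.65
tcp_pos: [0.5435, -0.0148, 0.0053]
ee_rot: [[0.341, 0.005, 0.94], [-0.94, 0.001, 0.341], [0.001, -1.0, 0.005]]
contact_force: [-0.1, 0.2, -0.6]
width: 0.585
```

```bash
python3 d.py .544 -.015 .004
```

```text
tool delta [0.0003 0.0013 0.0004] p [ 0.5435 -0.0148  0.0053] th 20.0 q [-0.28, 0.61, 0.32, 2.01, -0.34, 0.57, 0.62] F [-0.1  0.2 -0.6] T [-0.1   0.06  0.03] w 0.585 t 15.65 y [ 5.e-03  8.e-04 -1.e+00]
```

>>> {"api": "servo_tool", "payload": {
  "steps": [
    [0,0.001,0,0.002,0,-0.001,1],
    [0,0.001,0,0,0,0,1]
  ]
}}

```text
time: 15.9
tcp_pos: [0.5436, -0.0148, 0.0045]
ee_rot: [[0.341, 0.007, 0.94], [-0.94, 0.001, 0.341], [0.001, -1.0, 0.007]]
contact_force: [-3.1, -0.3, 14.7]
width: 0.587
```

```bash
python3 d.py .544 -.015 .004
```

```text
tool delta [0.0003 0.0005 0.0003] p [ 0.5436 -0.0148  0.0045] th 20.0 q [-0.28, 0.61, 0.31, 2.01, -0.34, 0.56, 0.62] F [-3.1 -0.3 14.7] T [-0.13  1.42 -0.11] w 0.587 t 15.9 y [ 0.0072  0.0012 -1.    ]
```

>>> {"api": "servo_tool", "payload": {
  "steps": [
    [0,0,0,0.006,0,-0.003,1],
    [0,0,0,0,0,0,1],
    [0,0,0,0,0,0,0],
    [0,0,0,0,0,0,-0.3],
    [0,0,0,0,0,0,-0.5],
    [0,0,0,0,0,0,-0.5]
  ],
  "grip_force": 10
}}

```text
time: 16.65
tcp_pos: [0.5447, -0.0147, 0.0051]
ee_rot: [[0.342, 0.016, 0.94], [-0.94, 0.001, 0.342], [0.005, -1.0, 0.016]]
contact_force: [1.2, 0.3, 0.5]
width: 0.75
```

```bash
python3 d.py .544 -.015 .004
```

```text
tool delta [ 0.0001  0.0011 -0.0008] p [ 0.5447 -0.0147  0.0051] th 20.0 q [-0.28, 0.61, 0.31, 2.01, -0.34, 0.55, 0.62] F [1.2 0.3 0.5] T [-0.02 -0.01 -0.  ] w 0.75 t 16.65 y [ 1.640e-02  5.000e-04 -9.999e-01]
```

>>> {"api": "servo_tool", "payload": {
  "steps": [
    [0,-0.004,0,-0.015,0,0.005,-0.5],
    [0,-0.008,0,0,0,0,-0.5],
    [0,-0.02,0,0,0,0,-0.5],
    [0,-0.03,0,0,0,0,-0.5],
    [0,-0.05,0,0,0,0,-0.5],
    [0,-0.05,0,0,0,0,-0.5],
    [0,-0.05,0,0,0,0,-0.5],
    [-0.02,-0.03,-0.05,0,0,0,-0.5],
    [-0.02,0,-0.05,0,0,0,-0.5],
    [-0.02,0,-0.05,0,0,0,-0.5],
    [0,0,0,0,0,0,-0.5],
    [0,0,0,0,0,0,-0.5]
  ]
}}

```text
time: 18.15
tcp_pos: [0.3793, -0.0102, 0.2593]
ee_rot: [[0.34, 0.002, 0.94], [-0.94, 0.002, 0.34], [-0.001, -1.0, 0.003]]
contact_force: [-0.9, 0.0, 0.4]
width: 0.751
```

```bash
python3 d.py .544 -.015 .004; python3 - <<'E'
from h import *
a=cap('scene');b=cap('top')
for c in (a,b):
    for s in blobs(c['frame'],(4,170,60),(22,255,255))[2]: print(s[:2],ray(c,*s[1],.019).round(3))
cv2.imwrite('pics/F.png',np.hstack([cv2.resize(x['frame'][60:300,100:400],(400,320)) for x in (a,b)]))
E
```

```text
tool delta [0.0609 0.2557 0.1524] p [ 0.3793 -0.0102  0.2593] th 19.9 q [-0.52, -0.1, 0.44, 2.18, 0.05, 1.05, 0.24] F [-0.9  0.   0.4] T [-0.09  0.05 -0.05] w 0.751 t 18.15 y [ 0.0025  0.0024 -1.    ]
([155, 175, 12, 11, 58], [160.2, 180.5]) [ 0.224 -0.245  0.019]
([358, 181, 11, 12, 88], [363.1, 185.7]) [0.724 0.193 0.019]
([271, 185, 17, 18, 230], [278.7, 193.2]) [ 0.542 -0.015  0.019]
([334, 195, 21, 20, 227], [344.0, 204.5]) [0.72  0.094 0.019]
([167, 104, 11, 12, 94], [172.2, 109.2]) [0.768 0.155 0.019]
([191, 106, 24, 12, 213], [202.5, 111.4]) [0.764 0.06  0.019]
([216, 174, 17, 17, 194], [224.4, 182.1]) [ 0.543 -0.016  0.019]
([301, 187, 23, 22, 207], [310.4, 196.6]) [ 0.506 -0.278  0.019]
([388, 209, 9, 17, 63], [391.0, 215.8]) [ 0.454 -0.521  0.019]
([291, 269, 35, 34, 649], [306.9, 284.4]) [ 0.246 -0.269  0.019]
```

View pics/F.png

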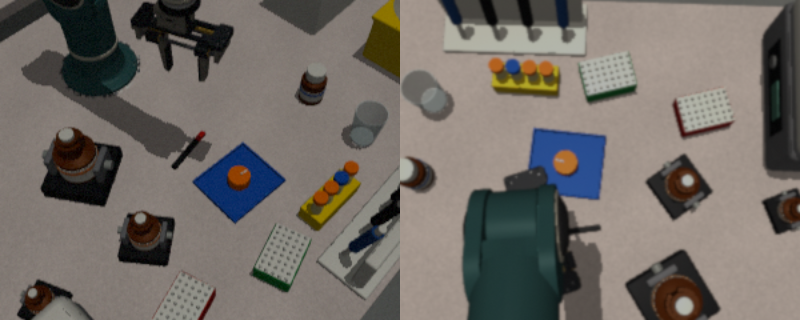

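The cap sits flat in the middle of the tray, stripe up: both views put it at (0.54, −0.015) at z = 0.019. The gripper is clear and everything else is in place, so I hand in.

```bash
python3 -c "
from station import bot
print(bot.job_done())"
```

```text
the job is handed in; nothing more can be done
None
```

The jar is open and the orange cap is sitting right way up in the middle of the blue tray, released. I handed the job in at about 18 s on the robot clock; it gave no verdict.

- **Opening:** I gripped the cap, pushed it down about 6.5 mm with mostly 11–19 N, and turned it anticlockwise in one grasp. It met the hard stop after about 130°, where the measured moment reached 0.9 N m. I eased it back 2° and lifted it off. One reading during the first lift step showed a 7 N pull, which fell to about zero at once.
- **Setting down:** I lowered the cap in 1 mm steps until it touched, with a 15 N contact. I then relaxed, opened the gripper and backed away.
- **Last checks:** Both cameras put the cap within 2 mm of (0.54, −0.015), stripe up. By eye, the jar neck is bare and the other things look undisturbed. The gripper is clear, with near-zero force.
- **Corrections on the way:** The first grasp was about 7 mm off centre, so I opened and re-centred before pushing. The tool was also tilted by about 0.9° when I released the cap, after a levelling step I made in the wrong direction. It had no visible effect.

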